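Open the cleaning booth's sash to the pointer and push the pin bin in

TASK

The bin of pins in front of the solvent-cleaning booth is to go in for degreasing. With your fingers beneath the lip, push the booth's counterweighted sash up until its bottom edge is level with the arrow pointer on the left guide, then push the bin along the bench under the raised sash until no part of it sticks out past the feet of the booth's guides. Only push - do not grip the lip or lift the bin - and leave the sash and the pointer at that height and the things standing round about undisturbed.

Things in the scene. Friction and masses are not known exactly. Their poses are not given: they have to be found in the camera images.
- booth: clear-sided solvent booth fixed to the bench, 425 mm wide, 432 high, no floor. Origin on the bench mid-front; x into it, y to its left, z up. Its two sloping aluminium guides have their feet at x = 0 and lean back 22 degrees (up the slope = 0.375 x + 0.927 z); 332 mm clear between them (y -166 to 166). Back wall's inner face at x 174 mm; counterweight columns at the rear corners
- sash (a joint): travel of the sash up the slope in m: 0 shut, 0.175 at the top stop. It is balanced by the two counterweights, slides against about 2.5 N of friction and stays where it is left. Starts shut
- lip_mid (a point): middle of the underside of the sash's finger lip: a straight aluminium flange 300 mm long (along booth y), 6 mm thick, square to the sash; outward is 0.927 of -x and 0.375 of +z of the booth. The rail's flat face is 14 mm inward of this point; 17 mm outward the lip ends in a nose 5 mm thick, turned down 5 mm. Shut, this point is 58 mm above the bench, with open room beneath
- sash_edge (a point): point on the front bottom edge of the sash's aluminium bottom rail (54 mm tall, the clear pane above it), at its left end beside the pointer; it moves with the sash. Shut, it is 11 mm above the bench
- pointer_tip (a point): tip of a dark flat arrow, 22 mm tall at its root, pointing right from a small block with a black thumb screw clamped on the left guide, 100 to 168 mm up the slope from the shut sash's bottom edge. It lies 6.5 mm in front of the plane in which sash_edge slides; the two are level when equally far up the slope
- bin: blue open stacking bin with pins, 113 x 93 x 50 mm, 110 g, standing loose in front of the booth to the left or the right of its middle with a long side toward the booth. Origin at the centre of its underside; its x axis along its 113 mm length, away from its low open front; z up. Long walls 84 mm apart outside with a rim out to 92 mm in the top 6 mm
- bin_corner0 (a point): corner of the bin's outline at x +56, y +46 mm of the bin, 25 mm above the bench
- bin_corner1 (a point): corner of the bin's outline at x +56, y -46 mm of the bin, 25 mm above the bench
- bin_corner2 (a point): corner of the bin's outline at x -56, y +46 mm of the bin, 25 mm above the bench
- bin_corner3 (a point): corner of the bin's outline at x -56, y -46 mm of the bin, 25 mm above the bench
- nut_dish: shallow clear round dish, 70 mm across, 14 mm high, in front of the other half of the booth; leave it alone. Origin at the centre of its underside
- solvent_bottle: white bottle with a blue cap, 62 mm across, 122 mm high, to the left of the booth; leave it alone. Origin at the centre of its underside. Beyond it the room's fixed document boom, a 40 mm bar with its underside 568 mm above the bench, runs along world y = 0.32 from x = 0.285 away from the robot: keep the arm under or round it
- swab_jar: glass jar of swabs, 52 mm across, 100 mm high, to the right of the booth; leave it alone. Origin at the centre of its underside
- brush: flat chip brush 156 x 33 x 10 mm lying in front of the jar to the right; leave it alone. Origin at the centre of its underside
Not all that is in view belongs to the job. Of the things like the bin, leave any that is brown; of the rest the larger one is meant.

How it is judged:
On the way, in this order (a step that is already met when the one before it is completed fails the run):
1. the sash has been pushed up to the pointer while the bin is still outside (z of sash_edge in the frame of pointer_tip between -0.008 and 0.008 m and x of bin in the frame of booth below 0.02 m), for 0.3 s.
2. the bin is wholly inside the booth (x of each of bin_corner0, bin_corner1, bin_corner2, bin_corner3 in the frame of booth above -0.003 m), for 0.2 s.
At the end, for the whole second after the job is handed in: The sash rests with its bottom edge within 8 mm of the pointer's tip along the slope; the bin stands flat and still on the bench between the booth's sides with no corner more than 3 mm out past the feet of the guides (all of step 2 and z of sash_edge in the frame of pointer_tip between -0.008 and 0.008 m and velocity of joint sash between -0.005 and 0.005 m/s and y of bin in the frame of booth between -0.125 and 0.125 m and x of bin in the frame of booth below 0.14 m and angle between bin's own z axis and vertical below 0.1 rad and linear speed of bin below 0.01 m/s); the robot touches nothing.
It fails at once if the lip is gripped from above and below at once (contact force between the fingers and sash_c2 above 1.5 N and (contact force between the fingers and sash_c1 above 1.5 N or contact force between the fingers and sash_c3 above 1.5 N)).
It fails at once if the bin is lifted or tipped (height (world z) of bin above 0.012 m or angle between bin's own z axis and vertical above 0.3 rad).
It fails at once if the pointer is shifted (distance of pointer_tip from where it was at the start of the episode above 0.005 m).
It fails at once if a bystander is disturbed by more than 20 mm or tipped (distance of any of nut_dish, solvent_bottle, swab_jar, brush from where it was at the start of the episode above 0.02 m or angle between any of solvent_bottle, swab_jar's own z axis and vertical above 0.4 rad).
It also fails if it takes over 59 s, if anything falls off the work surface, if the arm or the gripper's body presses on something with over 40 N, if the wrist force passes 120 N, or if a joint passes its speed limit or range.

ROBOT

A 6-joint arm with a two-finger parallel gripper is mounted at the origin on a cart in front of the work surface, level with it; the furniture and walls round the work are solid. World frame = base frame: x ahead of the robot, y to its left, z up, the work surface at z = 0. Lengths are in m, angles in rad, forces in N, time in s.
With the tool pointing down it reaches from about 0.325 to 0.9 m from the base axis. Payload 6.1 kg.
Tool frame: the origin (TCP) lies midway between the tips of the shut fingers; the grasp point (between the pads) lies 19 mm behind it; z points along the fingers, y is the line along which they close (so a half turn about z gives the same grasp; the last joint's range is limited). The gripper opens to 85 mm and grips with 20 to 120 N. Pads are 22 mm wide; open, the fingers measure 114 mm over their backs; the gripper's body (76 mm by 85 mm) begins 54 mm behind the grasp point. The pads swing forward as they close: fully open they stand 13 mm farther back than shut.
Start: joints at [-1.404, 0.22, 1.526, -0, 1.395, -0.126], TCP at [0.18, -0.598, 0.231] pointing down, gripper open.
Joint ranges: [-2.98, 2.98], [-0.91, 2.08], [0.09, 2.57], [-1.24, 4.39], [0.2, 2.65], [-2.68, 2.68]. Speed limits (rad/s): [2.57, 2.57, 3.01, 3.14, 3.14, 3.14].

INTERFACE

Orientations are given as a unit quaternion [w, x, y, z].
In Python, from rig import bot gives the robot as it stands. The module is installed in compiled form; this text tells all that it offers.
- The arm moves only by the tool servo_tool, never from a script. Its argument "series" is a list of rows, each a list of 3 entries, a list of its own where there are three numbers: the shift along the tool's x, y, z in m, then the turn about the tool's z in degrees, then the closure, from -1 (fully open) to 1 (shut). A call has exactly 10 rows; each row shifts and turns the commanded pose from where the row before left it, along the tool's axes as they then stand; what a row does not reach is not made up. A row lasts 1/12 s, in which the tool goes at most 41.7 mm and 7.16 degrees, less where a joint would pass 70% of its speed; a pose out of reach is approached as far as the arm can. A call with a gripper value outside its range is refused whole. The fingers move at their own pace and stop on an object; "grip_force" is the grip in N (left out, the last holds). Time passes only in rows, so rows that do not move let the fingers close, or fill a call up. It gives the time, the measured TCP pose, the force, the opening and the grip force at its end, in the units of the state.
- bot.get_obs(): the state, without advancing time (a new reading comes with each control period).
- bot.capture(name): name is "scene" or "top" or "wrist"; returns the picture (400x640x3 uint8, blue, green, red); there is no depth.
- bot.get_calibration(name): a dict with "fx", "fy", "cx", "cy" (pixels), "R" (3x3) and "t" (3): a world point X has camera coordinates R X + t. Camera axes: x right, y down, z forward; pixel columns grow to the right and rows downward; lengths in m; the calibration is good to about 2 mm. A picture is of the moment at which its call begins: read the wrist's pose just before it. get_calibration takes no time and is no camera call; for the wrist camera it gives the pose at the moment of the call.
- bot.sign_off(): hands the job in; it is judged then, once.
Trained networks look in the newest picture that a camera, given by its name, has taken for a name from the list of things; names that differ only in an ending like _2 or _b are one class to them, and where a whole thing is asked for, a point or a joint stands for the part that bears it (a point fixed in the world has none). Each returns a list of dicts, best first, with "conf" (0 to 1); they miss things now and then, are a little off and sometimes report something else, mostly with a low value. They report only what shows in the picture. A call takes as long as a camera call. They do not tell look-alikes from the thing itself.
- bot.search_frame(label, camera): "extent" ([left, top, width, height] in pixels, round what is visible of it).
- bot.silhouettes(label, camera): "mask" (400x640 bool, what is visible of it) and "extent" ([left, top, width, height] in pixels, round what is visible of it).
The state is a dict: "clock": time; "q": joint angles; "joint_vel": joint speeds; "joint_efforts": joint torques, N m; "tool_pos": TCP position; "tool_rot": TCP orientation; "ft_force": force on the tool from outside, world axes, zero at the start; "torque": the same for the moment, N m; "grip_width": opening from 0.0 (shut) to 1.0 (fully open); "gripper_force": force on a finger pad.
Only numpy, scipy, OpenCV 4.12 (cv2) and the standard library are available. Lean on these libraries where they do the work, as an engineer would, in place of code of your own. Each camera call takes 0.05 s, during which the arm holds its last target. There are 200 camera calls.

## Working session

There is one attempt and no reset: what is moved stays moved. The work goes in short steps, Python scripts to look and compute and a tool call to move; the robot and the scene stay as the last step left them, time stands still between calls to the robot, and variables do not carry over. Pictures are saved under pics/ and viewed, at most 14 in all, crops included, and the job is handed in when it is done.

Besides the shell and the picture viewer there is one more tool, called after "Emit:" as name(argument=value, ...), one argument or row to a line, values as JSON. servo_tool: Moves the arm, as the interface text tells. Its arguments: {"type":"object","properties":{"series":{"type":"array"},"grip_force":{"type":"number"}},"required":["series"]}

```bash
mkdir -p pics; python3 - <<'E'
from rig import bot
import cv2,numpy as np
o=bot.get_obs(); print({k:np.round(v,3).tolist() for k,v in o.items()})
for n in("scene","top"):
    im=bot.capture(n); cv2.imwrite(f"pics/{n}0.png",im)
    c=bot.get_calibration(n); print(n,c)
    for l in("booth","sash","lip_mid","pointer_tip","sash_edge","bin","nut_dish","solvent_bottle","swab_jar","brush"):
        print(l,[(round(d["conf"],2),np.round(d["extent"]).tolist()) for d in bot.search_frame(l,n)][:4])
E
```

```text
{'clock': 0.0, 'q': [-1.404, 0.221, 1.528, 0.0, 1.395, -0.126], 'joint_vel': [-0.001, -0.0, -0.002, 0.001, 0.001, -0.001], 'joint_efforts': [0.001, -49.689, -38.94, -0.0, 0.011, -0.0], 'tool_pos': [0.18, -0.598, 0.23], 'tool_rot': [-0.001, 0.989, 0.146, -0.0], 'ft_force': [-0.647, -0.155, -0.436], 'torque': [0.044, -0.01, -0.016], 'gripper_force': 0.0, 'grip_width': 0.999}
scene {'fx': 464.8688661387777, 'fy': 464.8688661387777, 'cx': 318.8085763386769, 'cy': 191.98457123196988, 'R': array([[-0.87335123, -0.48687288,  0.0145747 ],
       [-0.29509176,  0.50505502, -0.81107354],
       [ 0.38752868, -0.71265295, -0.5847626 ]]), 't': array([0.47511197, 0.28443623, 1.05385509])}
booth [(0.83, [201.0, 38.0, 149.0, 220.0])]
sash [(0.92, [250.0, 115.0, 98.0, 134.0])]
lip_mid [(0.61, [255.0, 113.0, 90.0, 132.0])]
pointer_tip [(0.46, [256.0, 196.0, 13.0, 11.0]), (0.19, [249.0, 113.0, 97.0, 135.0])]
sash_edge [(0.97, [252.0, 112.0, 91.0, 135.0]), (0.25, [333.0, 192.0, 49.0, 37.0])]
bin [(0.67, [328.0, 195.0, 55.0, 32.0])]
nut_dish [(0.57, [318.0, 227.0, 24.0, 20.0])]
solvent_bottle [(0.9, [24
[... 255 characters left out ...]
9562,  0.00543133],
       [-0.98176103,  0.02639116, -0.18827849],
       [ 0.18805902, -0.01058753, -0.98210066]]), 't': array([-0.07940676,  0.59376459,  1.04713236])}
booth [(0.79, [201.0, 80.0, 212.0, 130.0])]
sash [(0.97, [242.0, 149.0, 133.0, 58.0])]
lip_mid [(0.98, [243.0, 149.0, 131.0, 59.0])]
pointer_tip [(0.61, [238.0, 175.0, 12.0, 6.0])]
sash_edge []
bin [(0.74, [392.0, 144.0, 35.0, 28.0]), (0.64, [316.0, 216.0, 34.0, 39.0]), (0.56, [224.0, 239.0, 27.0, 33.0])]
nut_dish [(0.8, [275.0, 220.0, 25.0, 23.0])]
solvent_bottle [(0.95, [209.0, 186.0, 27.0, 24.0]), (0.17, [242.0, 147.0, 136.0, 63.0])]
swab_jar [(0.63, [395.0, 186.0, 22.0, 20.0])]
brush [(0.85, [397.0, 219.0, 27.0, 46.0])]
```

```bash
python3 - <<'E'
import cv2,numpy as np
t=cv2.imread("pics/top0.png");s=cv2.imread("pics/scene0.png")
a=cv2.resize(t[60:290,190:450],(780,690)[:2],interpolation=cv2.INTER_CUBIC)
a=cv2.resize(t[65:285,190:450],None,fx=2.7,fy=2.7,interpolation=cv2.INTER_CUBIC);cv2.imwrite("pics/t_crop.png",a)
b=cv2.resize(s[90:290,190:450],None,fx=3,fy=3,interpolation=cv2.INTER_CUBIC);cv2.imwrite("pics/s_crop.png",b)
E
```

```text
(no output)
```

View pics/t_crop.png

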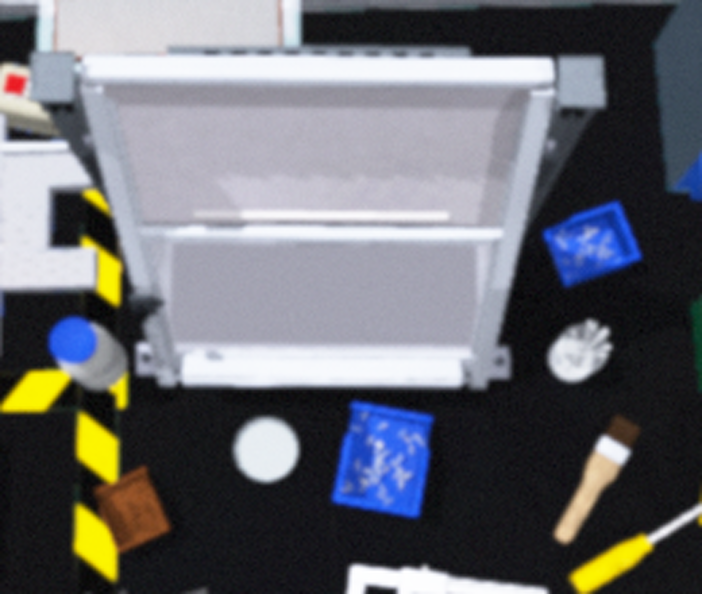

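View pics/s_crop.png

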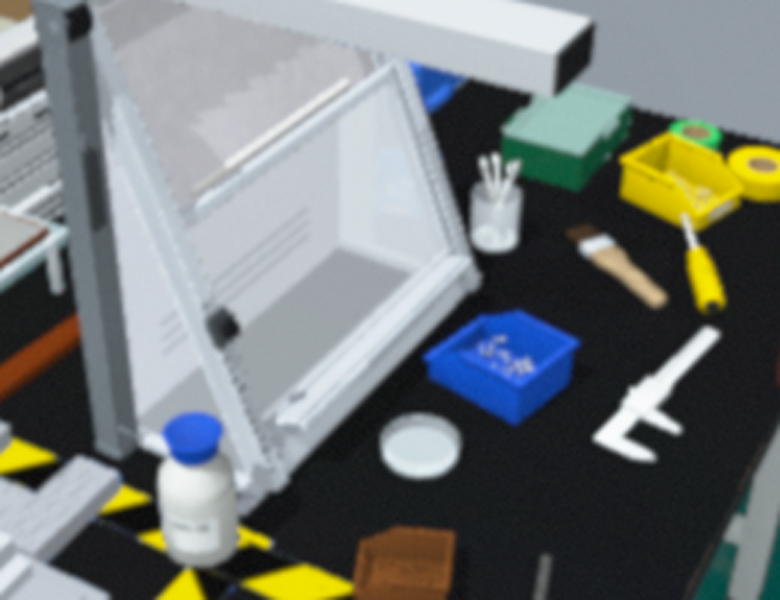

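The top view shows four candidates. There is a blue bin in front of the booth at about px (331,236), a blue one right of the booth at (409,158), a brown one at (238,254), and a yellow one that shows only in the scene view at about (418,152). I expect the blue one in front, right of the middle, to be the one meant. I'll check its size against the others.

```bash
cat > h.py <<'E'
from rig import bot
import cv2,numpy as np
def ray(c,uv,z):
    d=c["R"].T@np.array([(uv[0]-c["cx"])/c["fx"],(uv[1]-c["cy"])/c["fy"],1.]); o=-c["R"].T@c["t"]
    return o+d*(z-o[2])/d[2]
def proj(c,X):
    p=c["R"]@np.asarray(X)+c["t"]; return np.array([c["fx"]*p[0]/p[2]+c["cx"],c["fy"]*p[1]/p[2]+c["cy"]])
def full(p): return np.array(p)/2.7+[190,65]
E
python3 - <<'E'
from h import *
c=bot.get_calibration("top")
for nm,pts,z in [("frontbin",[(350,402),(433,413),(417,517),(333,502)],.05),("rightbin",[(543,237),(620,203),(641,254),(566,287)],.04),
 ("lipnose",[(183,385),(465,385)],.058),("footplates",[(137,372),(510,378)],.004),("guidefeet_front",[(160,385),(487,388)],.01),("colbase",[(72,90)],.432),("pointer",[(160,300)],.12),("dish",[(267,450)],.014),("brush",[(625,425),(563,538)],.01),("bottle",[(75,340)],.122),("jar",[(575,352)],.0)]:
    W=np.array([ray(c,full(p),z) for p in pts]); print(nm,np.round(W[:,:2],3).tolist(), "sides",np.round(np.linalg.norm(np.roll(W,-1,0)-W,axis=1),3))
E
```

```text
frontbin [[0.558, -0.104], [0.544, -0.194], [0.432, -0.172], [0.451, -0.083]] sides [0.091 0.114 0.091 0.11 ]
rightbin [[0.743, -0.329], [0.782, -0.42], [0.72, -0.439], [0.684, -0.351]] sides [0.098 0.064 0.095 0.063]
lipnose [[0.58, 0.076], [0.572, -0.229]] sides [0.306 0.306]
footplates [[0.607, 0.137], [0.588, -0.288]] sides [0.425 0.425]
guidefeet_front [[0.59, 0.109], [0.576, -0.261]] sides [0.37 0.37]
colbase [[0.74, 0.104]] sides [0.]
pointer [[0.659, 0.091]] sides [0.]
dish [[0.512, -0.011]] sides [0.]
brush [[0.53, -0.414], [0.407, -0.335]] sides [0.146 0.146]
bottle [[0.619, 0.178]] sides [0.]
jar [[0.617, -0.366]] sides [0.]
```

The front blue bin measures about 91 x 113 mm, which matches the given size. The blue one on the right is about 97 x 63 mm, so it is the smaller look-alike. I'll move to look from in front of the lip.

Emit:
servo_tool(
  series=[
    [[0, 0, 0], 6.3, 1],
    [[0, 0, 0], 6.3, 1],
    [[0, 0, 0], 6.2, 1],
    [[0.017, -0.037, 0], 0, 1],
    [[0.017, -0.037, 0], 0, 1],
    [[0.017, -0.037, 0], 0, 1],
    [[0.017, -0.037, 0], 0, 1],
    [[0.017, -0.037, 0], 0, 1],
    [[0.017, -0.037, 0], 0, 1],
    [[0.017, -0.037, 0], 0, 1],
  ],
  grip_force=20,
)

```text
clock: 1.93
tool_pos: [0.3089, -0.342, 0.2314]
tool_rot: [0.0, 1.0, -0.018, 0.0]
ft_force: [1.1, -0.2, 0.2]
grip_width: 0.002
gripper_force: 0.0
```

Emit:
servo_tool(
  series=[
    [[0.017, -0.037, 0], 0, 1],
    [[0.017, -0.037, 0], 0, 1],
    [[0.017, -0.037, 0], 0, 1],
    [[0.017, -0.037, 0], 0, 1],
    [[0.017, -0.037, 0], 0, 1],
    [[0.017, -0.037, 0], 0, 1],
    [[0.017, -0.037, 0], 0, 1],
    [[0.012, -0.03, 0], 0, 1],
    [[0, 0, 0], 0, 1],
    [[0, 0, 0], 0, 1],
  ],
)

```text
clock: 2.77
tool_pos: [0.4499, -0.058, 0.2314]
tool_rot: [0.0, 1.0, -0.016, 0.0]
ft_force: [0.1, 0.3, 0.5]
grip_width: -0.001
gripper_force: 0.0
```

```bash
python3 - <<'E'
from h import *
o=bot.get_obs(); print({k:np.round(o[k],3).tolist() for k in("clock","tool_pos","tool_rot","q","ft_force","grip_width")})
c=bot.get_calibration("wrist"); im=bot.capture("wrist"); cv2.imwrite("pics/w1.png",im); 
print(np.round(-c["R"].T@c["t"],3),np.round(c["R"][2],3),c["fx"])
for l in("sash","pointer_tip","sash_edge","lip_mid","bin"):
        print(l,[(round(d["conf"],2),np.round(d["extent"]).tolist()) for d in bot.search_frame(l,"wrist")][:3])
E
```

```text
{'clock': 2.767, 'tool_pos': [0.45, -0.058, 0.231], 'tool_rot': [0.0, 1.0, -0.016, 0.0], 'q': [-0.302, -0.203, 1.952, -0.0, 1.392, 1.3], 'ft_force': [0.147, 0.32, 0.493], 'grip_width': -0.001}
[ 0.516 -0.061  0.374] [-0.262  0.007 -0.965] 312.27416379481366
sash [(0.79, [148.0, 0.0, 375.0, 48.0]), (0.23, [343.0, 62.0, 107.0, 123.0])]
pointer_tip []
sash_edge [(0.87, [143.0, 0.0, 379.0, 46.0]), (0.25, [342.0, 62.0, 104.0, 124.0])]
lip_mid []
bin [(0.9, [340.0, 61.0, 109.0, 128.0]), (0.65, [113.0, 130.0, 80.0, 85.0])]
```

View pics/w1.png

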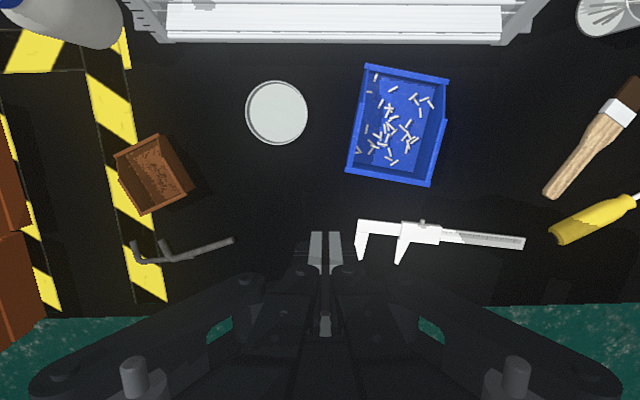

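The view shows the target bin at about (397,125), the dish at (276,112), the brown bin at (153,173) and the lip along row 35. Next I'll zoom in on the pointer and the bin.

```bash
python3 - <<'E'
from h import *
s=cv2.imread("pics/scene0.png");t=cv2.imread("pics/top0.png");w=cv2.imread("pics/w1.png")
f=lambda im,x,y,ww,hh,k:cv2.resize(im[y:y+hh,x:x+ww],(ww*k,hh*k),interpolation=cv2.INTER_CUBIC)
A=f(s,240,180,66,50,6);B=f(t,230,160,66,50,6);C=f(w,330,55,132,100,3);D=f(s,326,185,66,50,6)
cv2.imwrite("pics/z1.png",np.vstack([np.hstack([A,B]),np.hstack([C,D])]))
E
```

```text
(no output)
```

View pics/z1.png

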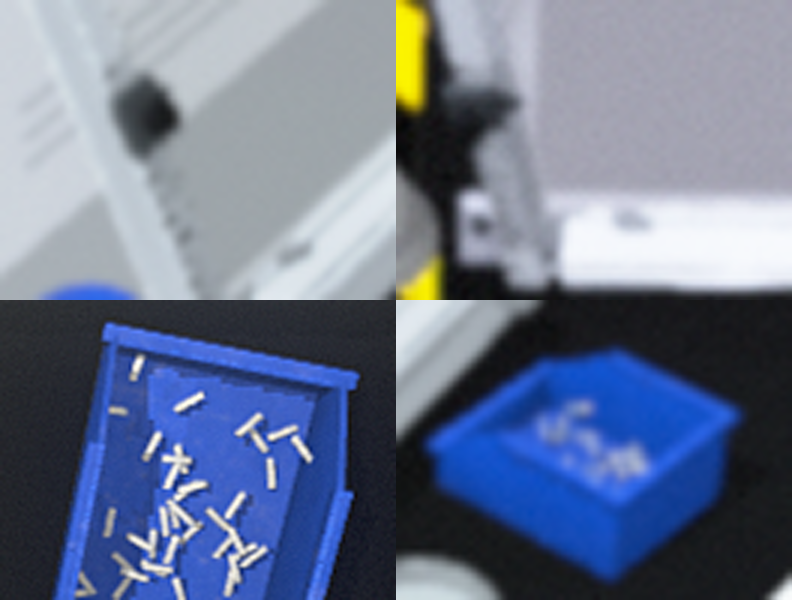

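The low open front of the bin faces the booth and its full-height wall faces the robot, so I'll push on that wall. The pointer tip is at about top (250.7,177.2) and scene (270,199.7). Next I'll triangulate the tip and fit the booth pose.

```bash
python3 - <<'E'
from h import *
from scipy.optimize import least_squares
ct=bot.get_calibration("top");cs=bot.get_calibration("scene");cw=None
f=lambda X:np.r_[proj(ct,X)-[250.7,177.2],proj(cs,X)-[270,199.7]]
r=least_squares(f,[.65,.09,.12]);print("tip",r.x.round(4),r.fun.round(1))
# footplate front outer corners -> booth frame; lip nose ends triangulated (top + wrist)
o=bot.get_obs();cw=bot.get_calibration("wrist")
for a,b in(((183,385),(167,40)),((465,385),(501,41))):
    g=lambda X:np.r_[proj(ct,X)-full(a),proj(cw,X)-b]
    r=least_squares(g,[.58,0,.06]);print("nose end",r.x.round(4),r.fun.round(1))
for b in((141,42),(167,40),(501,41),(526,40)): print("wrist px",b,ray(cw,b,.0)[:2].round(3),ray(cw,b,.06)[:2].round(3))
for b in((365,64),(449,79),(430,187),(346,172)): print("bin",ray(cw,b,.05)[:2].round(3))
E
```

```text
tip [0.6453 0.081  0.1441] [ 0.7  1.6 -1.5 -0.5]
nose end [0.5809 0.0745 0.0683] [ 0.1 -0.8 -0.   0.2]
nose end [ 0.5709 -0.2293  0.0582] [ 0.   0.4 -0.  -0.1]
wrist px (141, 42) [0.595 0.134] [0.582 0.102]
wrist px (167, 40) [0.596 0.105] [0.583 0.078]
wrist px (501, 41) [ 0.581 -0.26 ] [ 0.57  -0.228]
wrist px (526, 40) [ 0.581 -0.287] [ 0.57  -0.251]
bin [ 0.557 -0.105]
bin [ 0.54  -0.187]
bin [ 0.432 -0.173]
bin [ 0.452 -0.084]
```

The geometry agrees: the tip lies 3.5 mm in front of the sash plane against 6.5 mm nominal, which puts the target travel near 0.142 m. The nose is at about x 0.576, z 0.06. I'll turn the tool -90° so the camera stays to the side, then lower in front of the lip.

Emit:
servo_tool(
  series=[
    [[0, 0, 0], -7, 1],
    [[0, 0, 0], -7, 1],
    [[0, 0, 0], -7, 1],
    [[0, 0, 0], -7, 1],
    [[0, 0, 0], -7, 1],
    [[0, 0, 0], -7, 1],
    [[0, 0, 0], -7, 1],
    [[0, 0, 0], -7, 1],
    [[0, 0, 0], -7, 1],
    [[0, 0, 0], -7, 1],
  ],
)

```text
clock: 3.9
tool_pos: [0.4494, -0.0606, 0.2313]
tool_rot: [0.0, 0.828, 0.561, 0.0]
ft_force: [-0.8, 0.5, 0.5]
grip_width: 0.001
gripper_force: 0.0
```

Emit:
servo_tool(
  series=[
    [[0, 0, 0], -7, 1],
    [[0, 0, 0], -7, 1],
    [[0, 0, 0], -6, 1],
    [[-0.005, 0.03, 0.02], 0, 1],
    [[0, 0.03, 0.03], 0, 1],
    [[0, 0.03, 0.03], 0, 1],
    [[0, 0, 0.03], 0, 1],
    [[0, 0, 0.03], 0, 1],
    [[0, 0, 0.03], 0, 1],
    [[0, 0, 0], 0, 1],
  ],
)

```text
clock: 4.73
tool_pos: [0.533, -0.0674, 0.0557]
tool_rot: [-0.005, 0.72, 0.694, -0.003]
ft_force: [-1.7, -0.5, -0.4]
grip_width: 0.001
gripper_force: 0.0
```

Emit:
servo_tool(
  series=[
    [[0, 0, 0.005], 0, 1],
    [[0, 0, 0], 0, 1],
    [[0, 0.004, 0], 0, 1],
    [[0, 0.004, 0], 0, 1],
    [[0, 0.004, 0], 0, 1],
    [[0, 0.003, 0], 0, 1],
    [[0, 0.002, 0], 0, 1],
    [[0, 0.002, 0], 0, 1],
    [[0, 0, 0], 0, 1],
    [[0, 0, 0], 0, 1],
  ],
)

```text
clock: 5.57
tool_pos: [0.5572, -0.0683, 0.0573]
tool_rot: [-0.0, 0.719, 0.695, -0.0]
ft_force: [-0.7, 0.1, -0.1]
grip_width: -0.006
gripper_force: 0.0
```

Emit:
servo_tool(
  series=[
    [[0, 0, 0.006], 0, 1],
    [[0, 0, 0.006], 0, 1],
    [[0, 0, 0], 0, 1],
    [[0, 0.001, 0], 0, 1],
    [[0, 0.001, 0], 0, 1],
    [[0, 0.001, 0], 0, 1],
    [[0, 0.001, 0], 0, 1],
    [[0, 0.001, 0], 0, 1],
    [[0, 0, 0], 0, 1],
    [[0, 0, 0], 0, 1],
  ],
)

```text
clock: 6.4
tool_pos: [0.562, -0.0686, 0.0455]
tool_rot: [-0.0, 0.719, 0.695, -0.0]
ft_force: [-3.1, 0.4, 2.4]
grip_width: -0.0
gripper_force: 1.7
```

Emit:
servo_tool(
  series=[
    [[0, 0.002, -0.003], 0, 1],
    [[0, 0.002, -0.0037], 0, 1],
    [[0, 0.0016, -0.0037], 0, 1],
    [[0, 0.0016, -0.0037], 0, 1],
    [[0, 0.0016, -0.0037], 0, 1],
    [[0, 0.0016, -0.0037], 0, 1],
    [[0, 0.0016, -0.0037], 0, 1],
    [[0, 0.0016, -0.0037], 0, 1],
    [[0, 0, 0], 0, 1],
    [[0, 0, 0], 0, 1],
  ],
)

```text
clock: 7.23
tool_pos: [0.5738, -0.0689, 0.0741]
tool_rot: [-0.002, 0.719, 0.695, -0.002]
ft_force: [-11.5, -0.3, 5.8]
grip_width: -0.002
gripper_force: 5.5
```

```bash
python3 - <<'E'
from h import *
s=bot.capture("scene");s0=cv2.imread("pics/scene0.png")
f=lambda im,x,y,ww,hh,k:cv2.resize(im[y:y+hh,x:x+ww],(ww*k,hh*k),interpolation=cv2.INTER_CUBIC)
cv2.imwrite("pics/z2.png",np.hstack([f(s0,240,150,130,130,3),f(s,240,150,130,130,3)]))
E
```

```text
(no output)
```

View pics/z2.png

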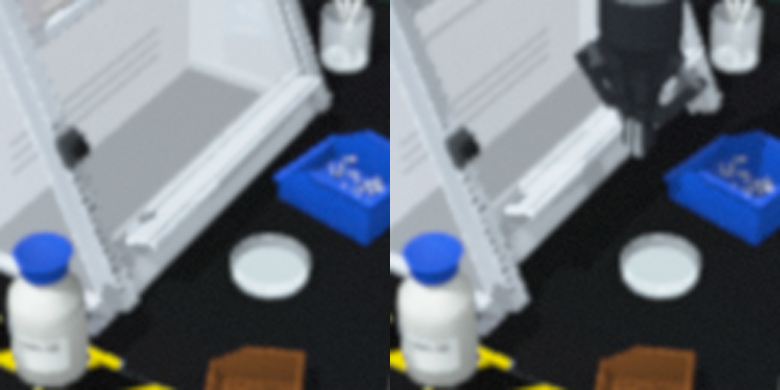

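The sash is rising, by about 30 mm so far. I'll carry on.

Emit:
servo_tool(
  series=[
    [[0, 0.0018, -0.0047], 0, 1],
    [[0, 0.0018, -0.0047], 0, 1],
    [[0, 0.0018, -0.0047], 0, 1],
    [[0, 0.0018, -0.0047], 0, 1],
    [[0, 0.0018, -0.0047], 0, 1],
    [[0, 0.0019, -0.0047], 0, 1],
    [[0, 0.0019, -0.0047], 0, 1],
    [[0, 0.0019, -0.0047], 0, 1],
    [[0, 0, 0], 0, 1],
    [[0, 0, 0], 0, 1],
  ],
)

```text
clock: 8.12
tool_pos: [0.5891, -0.0695, 0.1122]
tool_rot: [-0.001, 0.719, 0.695, -0.001]
ft_force: [-10.7, -0.1, 5.8]
grip_width: -0.001
gripper_force: 5.0
```

```bash
cat > s.py <<'E'
from h import *
# sash travel guess from tool x; overlay check: predicted rail left-end edge & tip in scene
cs=bot.get_calibration("scene"); s=bot.capture("scene")
import sys
cv2.imwrite("pics/cur.png",s)
for l in("sash_edge","lip_mid","pointer_tip"): print(l,[(round(d["conf"],2),np.round(d["extent"],1).tolist()) for d in bot.search_frame(l,"scene")][:2])
t=bot.capture("top");cv2.imwrite("pics/curt.png",t)
for l in("sash","pointer_tip"): print("top",l,[(round(d["conf"],2),np.round(d["extent"],1).tolist()) for d in bot.search_frame(l,"top")][:2])
E
python3 s.py
```

```text
sash_edge [(0.68, [240.5, 98.1, 95.8, 124.0]), (0.67, [333.9, 189.5, 48.8, 41.4])]
lip_mid [(0.63, [241.4, 102.0, 98.3, 119.8])]
pointer_tip [(0.67, [258.0, 192.6, 12.7, 14.1]), (0.25, [197.4, 35.5, 155.3, 225.2])]
top sash [(0.61, [236.8, 127.2, 143.8, 64.6])]
top pointer_tip [(0.5, [241.5, 173.5, 6.1, 9.7])]
```

Emit:
servo_tool(
  series=[
    [[0, 0.0018, -0.0047], 0, 1],
    [[0, 0.0018, -0.0047], 0, 1],
    [[0, 0.0018, -0.0047], 0, 1],
    [[0, 0.0018, -0.0047], 0, 1],
    [[0, 0.0018, -0.0047], 0, 1],
    [[0, 0.0019, -0.0047], 0, 1],
    [[0, 0.0019, -0.0047], 0, 1],
    [[0, 0.0019, -0.0047], 0, 1],
    [[0, 0, 0], 0, 1],
    [[0, 0, 0], 0, 1],
  ],
)

```text
clock: 9.3
tool_pos: [0.6044, -0.0701, 0.15]
tool_rot: [-0.001, 0.719, 0.695, -0.001]
ft_force: [-8.5, 0.8, 5.7]
grip_width: -0.003
gripper_force: 4.1
```

```bash
python3 - <<'E'
from h import *
s=bot.capture("scene");t=bot.capture("top");w=bot.capture("wrist")
f=lambda im,x,y,ww,hh,k:cv2.resize(im[y:y+hh,x:x+ww],(ww*k,hh*k),interpolation=cv2.INTER_CUBIC)
top=np.hstack([f(s,235,165,80,56,5),f(t,225,150,80,56,5)])
w2=cv2.resize(w[:, :],(480,300)); pad=np.zeros((300,320,3),np.uint8)
cv2.imwrite("pics/z3.png",np.vstack([top,np.hstack([w2,pad])]))
cv2.imwrite("pics/w3.png",w)
E
```

```text
(no output)
```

View pics/z3.png

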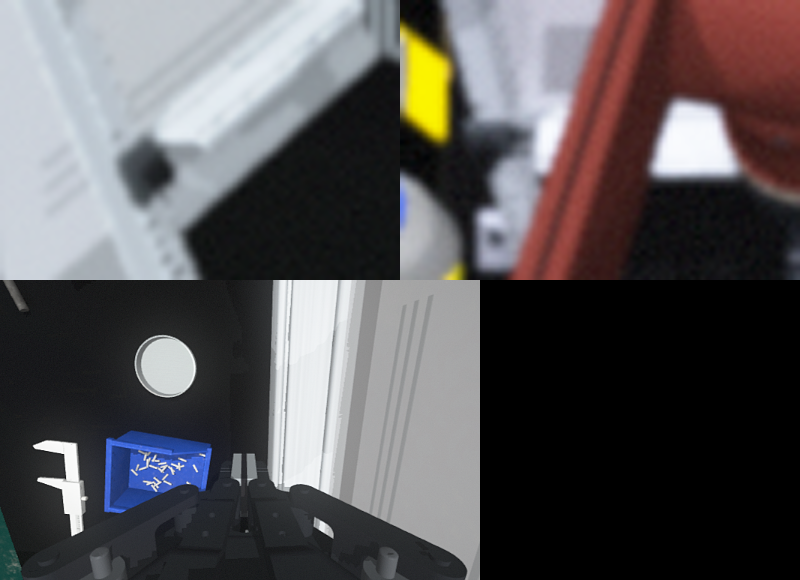

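```bash
python3 - <<'E'
from h import *
cs=bot.get_calibration("scene");ct=bot.get_calibration("top")
E=lambda s,off=0:np.array([.5955+.375*s-.927*off,.078,.011+.927*s+.375*off])
for s in(0,.1,.112,.12,.13,.14,.15): print(s,proj(cs,E(s)).round(1),proj(cs,E(s,.0065)).round(1),proj(ct,E(s,.0065)).round(1))
E
```

```text
0 [287.3 244.9] [289.3 245. ] [259.4 207.3]
0.1 [273.9 212.8] [275.9 212.8] [254.6 188.4]
0.112 [272.3 208.8] [274.2 208.8] [254.  185.9]
0.12 [271.1 206.1] [273.1 206.1] [253.6 184.3]
0.13 [269.7 202.7] [271.7 202.7] [253.1 182.2]
0.14 [268.3 199.3] [270.3 199.3] [252.5 180. ]
0.15 [266.9 195.9] [268.9 195.8] [252.  177.8]
```

Emit:
servo_tool(
  series=[
    [[0, 0.0015, -0.0037], 0, 1],
    [[0, 0.0015, -0.0037], 0, 1],
    [[0, 0.0015, -0.0037], 0, 1],
    [[0, 0.0015, -0.0037], 0, 1],
    [[0, 0.0015, -0.0037], 0, 1],
    [[0, 0.0015, -0.0037], 0, 1],
    [[0, 0, 0], 0, 1],
    [[0, 0, 0], 0, 1],
    [[0, 0, 0], 0, 1],
    [[0, 0, 0], 0, 1],
  ],
)

```text
clock: 10.28
tool_pos: [0.6132, -0.0704, 0.172]
tool_rot: [-0.001, 0.719, 0.695, -0.001]
ft_force: [-8.3, -0.0, 3.3]
grip_width: 0.001
gripper_force: 4.0
```

```bash
python3 - <<'E'
from h import *
s=bot.capture("scene");c=bot.get_calibration("wrist")
w=bot.capture("wrist");np.savez("w4.npz",**c)
print(proj(c,[.6453,.081,.144]))
f=lambda im,x,y,ww,hh,k:cv2.resize(im[y:y+hh,x:x+ww],(ww*k,hh*k),interpolation=cv2.INTER_CUBIC)
w2=f(w,320,0,240,200,2)
cv2.imwrite("pics/z4.png",np.vstack([np.hstack([f(s,245,170,40,40,10)[:400],w2[:400,:400]])]))
E
```

```text
[384.76697007 -88.78519854]
```

View pics/z4.png

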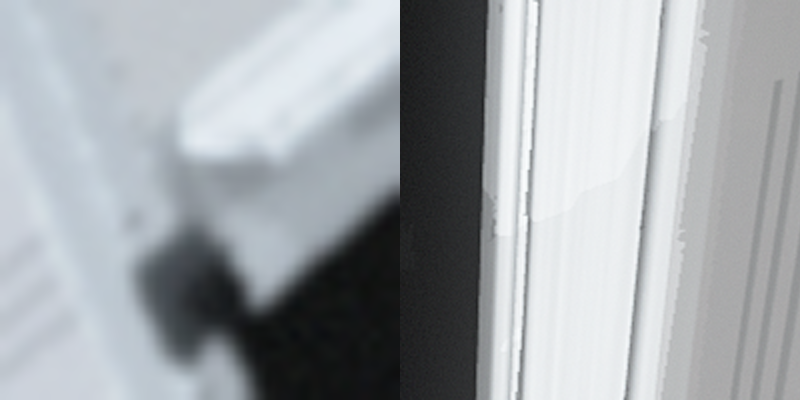

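The edge corner, at about (270,201), is now nearly level with the dark pointer. I'll back off and look from close by.

Emit:
servo_tool(
  series=[
    [[0, -0.003, 0], 0, 1],
    [[0, -0.008, 0], 0, 1],
    [[0, -0.02, 0], 0, 1],
    [[0, -0.02, 0], 0, 1],
    [[0.025, -0.005, 0], 0, 1],
    [[0.025, 0, 0], 0, 1],
    [[0, 0, 0], 0, 1],
    [[0, 0, 0], 0, 1],
    [[0, 0, 0], 0, 1],
    [[0, 0, 0], 0, 1],
  ],
)

```text
clock: 11.22
tool_pos: [0.5602, -0.0191, 0.1718]
tool_rot: [0.0, 0.72, 0.694, 0.0]
ft_force: [0.9, -0.5, 0.9]
grip_width: 0.003
gripper_force: 0.0
```

```bash
python3 - <<'E'
from h import *
c=bot.get_calibration("wrist");w=bot.capture("wrist");np.savez("w5.npz",**c);cv2.imwrite("pics/w5.png",w)
p=proj(c,[.6453,.081,.144]);print(p)
print([(round(d["conf"],2),np.round(d["extent"]).tolist()) for d in bot.search_frame("pointer_tip","wrist")])
x,y=(p-[65,50]).astype(int);x=min(max(x,0),510);y=max(y,0);print(x,y)
cv2.imwrite("pics/z5.png",cv2.resize(w[y:y+100,x:x+130],None,fx=6,fy=6,interpolation=cv2.INTER_CUBIC))
E
```

```text
[490.09521994  30.91362502]
[(0.89, [483.0, 0.0, 44.0, 24.0])]
425 0
```

View pics/z5.png

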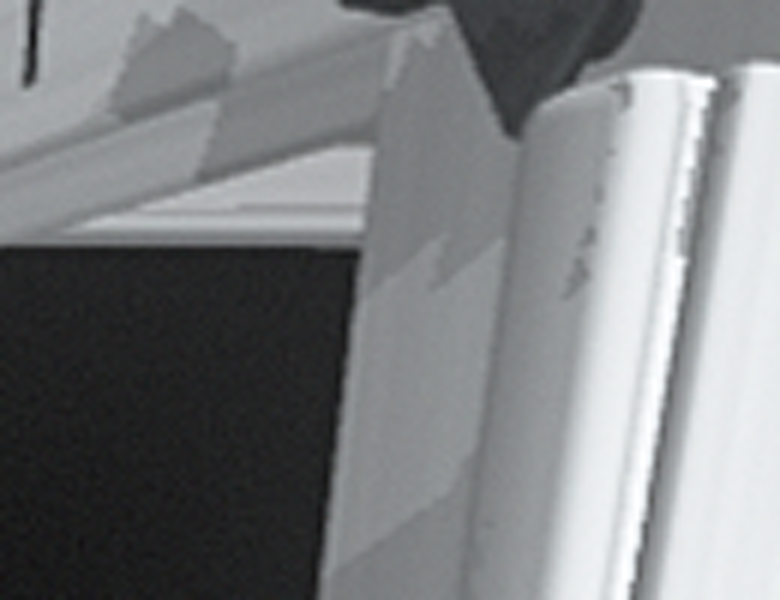

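```bash
cat > lv.py <<'E'
from h import *
def s_of(c,uv,off):
    # intersect with sash plane (booth yaw -.035, through (.590,-.077,.011)) shifted outward
    xb=np.array([np.cos(.035),-np.sin(.035),0]);out=-.927*xb+np.array([0,0,.375]);up=.375*xb+np.array([0,0,.927])
    P=np.array([.590,-.077,.011]);d=c["R"].T@np.array([(uv[0]-c["cx"])/c["fx"],(uv[1]-c["cy"])/c["fy"],1.]);o=-c["R"].T@c["t"]
    X=o+d*((off-(o-P)@out)/(d@out));return (X-P)@up,X
E
python3 - <<'E'
from lv import *
c=dict(np.load("w5.npz"))
for n,uv,off in(("tip",(510.8,22.5),.0065),("edge",(488,23),0),("edge_low",(480,95),0)):
    a,X=s_of(c,uv,off);print(n,round(a,4),X.round(4))
E
```

```text
tip 0.1553 [0.6478 0.0814 0.1574]
edge 0.1366 [0.647  0.086  0.1376]
edge_low 0.1371 [0.6459 0.051  0.1381]
```

The pictures give the tip at 0.155 along the slope and the edge at 0.1367, which the arm's travel confirms. The sash needs about 18 mm more.

Emit:
servo_tool(
  series=[
    [[-0.025, 0, 0], 0, 1],
    [[-0.025, 0, 0], 0, 1],
    [[0, 0.015, 0], 0, 1],
    [[0, 0.015, 0], 0, 1],
    [[0, 0.01, 0], 0, 1],
    [[0, 0.007, 0], 0, 1],
    [[0, 0.003, 0], 0, 1],
    [[0, 0.002, 0], 0, 1],
    [[0, 0.001, 0], 0, 1],
    [[0, 0, 0], 0, 1],
  ],
)

```text
clock: 12.15
tool_pos: [0.611, -0.0702, 0.1715]
tool_rot: [-0.0, 0.719, 0.695, -0.0]
ft_force: [0.2, -0.9, -0.0]
grip_width: 0.002
gripper_force: 0.0
```

Emit:
servo_tool(
  series=[
    [[0, 0.0017, -0.0037], 0, 1],
    [[0, 0.0016, -0.0037], 0, 1],
    [[0, 0.0015, -0.0037], 0, 1],
    [[0, 0.0015, -0.0037], 0, 1],
    [[0, 0.0005, -0.0015], 0, 1],
    [[0, 0, 0], 0, 1],
    [[0, 0, 0], 0, 1],
    [[0, 0, 0], 0, 1],
    [[0, 0, 0], 0, 1],
    [[0, 0, 0], 0, 1],
  ],
)

```text
clock: 12.98
tool_pos: [0.6178, -0.0705, 0.1877]
tool_rot: [-0.0, 0.719, 0.694, -0.0]
ft_force: [0.0, 0.4, -0.1]
grip_width: -0.001
gripper_force: 0.0
```

The finger was just short of contact and rose freely. I'll go back down, touch the lip again and then lift.

Emit:
servo_tool(
  series=[
    [[0, -0.01, 0], 0, 1],
    [[0, -0.005, 0.006], 0, 1],
    [[0, 0, 0.008], 0, 1],
    [[0, 0, 0.006], 0, 1],
    [[0, 0.006, 0], 0, 1],
    [[0, 0.003, 0], 0, 1],
    [[0, 0.0015, 0], 0, 1],
    [[0, 0.001, 0], 0, 1],
    [[0, 0, 0], 0, 1],
    [[0, 0, 0], 0, 1],
  ],
)

```text
clock: 13.82
tool_pos: [0.6132, -0.0703, 0.1675]
tool_rot: [-0.002, 0.719, 0.695, -0.001]
ft_force: [-7.0, 0.2, 1.5]
grip_width: 0.0
gripper_force: 3.6
```

Emit:
servo_tool(
  series=[
    [[0, 0.001, 0], 0, 1],
    [[0, 0.001, 0], 0, 1],
    [[0, 0, 0], 0, 1],
    [[0, 0, 0], 0, 1],
    [[0, 0, 0], 0, 1],
    [[0, 0, 0], 0, 1],
    [[0, 0, 0], 0, 1],
    [[0, 0, 0], 0, 1],
    [[0, 0, 0], 0, 1],
    [[0, 0, 0], 0, 1],
  ],
)

```text
clock: 14.65
tool_pos: [0.6134, -0.0703, 0.1674]
tool_rot: [-0.003, 0.719, 0.695, -0.003]
ft_force: [-15.3, 1.0, 5.8]
grip_width: 0.001
gripper_force: 7.5
```

Contact again at x 0.6133, so the sash has not moved. Next is 18.5 mm along the slope.

Emit:
servo_tool(
  series=[
    [[0, 0.0013, -0.0037], 0, 1],
    [[0, 0.0014, -0.0037], 0, 1],
    [[0, 0.0014, -0.0037], 0, 1],
    [[0, 0.0014, -0.0037], 0, 1],
    [[0, 0.0008, -0.0022], 0, 1],
    [[0, 0, 0], 0, 1],
    [[0, 0, 0], 0, 1],
    [[0, 0, 0], 0, 1],
    [[0, 0, 0], 0, 1],
    [[0, 0, 0], 0, 1],
  ],
)

```text
clock: 15.48
tool_pos: [0.6204, -0.0706, 0.1848]
tool_rot: [-0.002, 0.719, 0.695, -0.002]
ft_force: [-13.3, 0.5, 5.8]
grip_width: -0.001
gripper_force: 6.5
```

Emit:
servo_tool(
  series=[
    [[0, -0.003, 0], 0, 1],
    [[0, -0.008, 0], 0, 1],
    [[0, -0.02, 0], 0, 1],
    [[0, -0.02, 0], 0, 1],
    [[0.025, -0.005, 0], 0, 1],
    [[0.035, 0, 0], 0, 1],
    [[0, 0, 0], 0, 1],
    [[0, 0, 0], 0, 1],
    [[0, 0, 0], 0, 1],
    [[0, 0, 0], 0, 1],
  ],
)

```text
clock: 16.32
tool_pos: [0.5693, -0.0094, 0.1852]
tool_rot: [0.0, 0.72, 0.694, 0.0]
ft_force: [-0.5, 0.5, 0.2]
grip_width: -0.004
gripper_force: 0.0
```

```bash
python3 - <<'E'
from h import *
c=bot.get_calibration("wrist");w=bot.capture("wrist");np.savez("w6.npz",**c);cv2.imwrite("pics/w6.png",w)
print([(round(d["conf"],2),np.round(d["extent"]).tolist()) for d in bot.search_frame("pointer_tip","wrist")])
cv2.imwrite("pics/z6.png",cv2.resize(w[0:100,440:570],None,fx=6,fy=6,interpolation=cv2.INTER_CUBIC))
E
```

```text
[(0.69, [444.0, 0.0, 62.0, 51.0]), (0.6, [202.0, 244.0, 88.0, 94.0])]
```

View pics/z6.png

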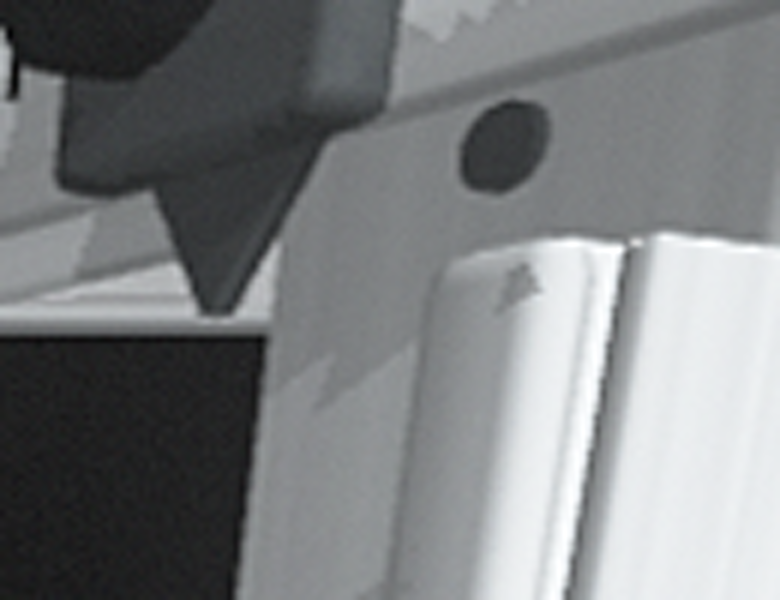

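The tip is at px (476.2,51.7) and the rail edge at (485,51.7).

```bash
python3 - <<'E'
from lv import *
c=dict(np.load("w6.npz"))
for n,uv,off in(("tip",(476.2,51.7),.0065),("edge",(485.2,51.7),0),("edge_low",(480.5,98),0)):
    a,X=s_of(c,uv,off);print(n,round(a,4),X.round(4))
E
```

```text
tip 0.1559 [0.648  0.0813 0.158 ]
edge 0.1555 [0.6539 0.0815 0.1551]
edge_low 0.1561 [0.6533 0.059  0.1557]
```

The sash is level to within 1 mm. Before setting down behind the bin I'll work out where the bin's rear wall and the caliper are.

```bash
python3 - <<'E'
from h import *
c=bot.get_calibration("top");
print("calip top",[ray(c,p,.005)[:2].round(3).tolist() for p in[(190+348/2.7,65+568/2.7),(190+425/2.7,65+568/2.7),(190+548/2.7,65+588/2.7)]])
import bisect
t=bot.capture("top");
print([(round(d["conf"],2),np.round(d["extent"]).tolist()) for d in bot.search_frame("bin","top")])
# bin mask outline at rim height
for d in bot.silhouettes("bin","top"):
    m=d["mask"].astype(np.uint8);cs,_=cv2.findContours(m,0,2);b=cv2.boxPoints(cv2.minAreaRect(max(cs,key=cv2.contourArea)))
    print(round(d["conf"],2),[ray(c,p,.04)[:2].round(3).tolist() for p in b])
w=cv2.imread("pics/w1.png");hsv=cv2.cvtColor(w,cv2.COLOR_BGR2HSV)
m=((w.min(2)>150)&(np.indices(w.shape[:2])[0]>205)&(np.indices(w.shape[:2])[1]>350)).astype(np.uint8)
ys,xs=np.nonzero(m);print(xs.min(),xs.max(),ys.min(),ys.max())
# wrist1 camera: same offset; use R,t reconstructed from printed pose: x=row
o=np.array([.516,-.061,.374]);f=np.array([-.262,.007,-.965])
print("caliper rows via w1 pitch: note fwd vec",f)
E
```

```text
calip top [[0.381, -0.097], [0.378, -0.182], [0.353, -0.316]]
[(0.76, [316.0, 214.0, 34.0, 44.0]), (0.63, [394.0, 141.0, 31.0, 30.0])]
0.8 [[0.454, -0.083], [0.561, -0.107], [0.541, -0.197], [0.434, -0.172]]
0.63 [[0.755, -0.327], [0.786, -0.419], [0.714, -0.437], [0.684, -0.346]]
354 525 219 264
caliper rows via w1 pitch: note fwd vec [-0.262  0.007 -0.965]
```

Emit:
servo_tool(
  series=[
    [[-0.022, -0.032, 0], 0, -1],
    [[-0.022, -0.032, 0], 0, -1],
    [[-0.022, -0.032, 0], 0, -1],
    [[-0.022, -0.032, 0], 0, -1],
    [[-0.022, -0.032, 0], 0, -1],
    [[-0.023, -0.031, 0], 0, -1],
    [[0, 0, 0.03], 0, -1],
    [[0, 0, 0.03], 0, -1],
    [[0, 0, 0.03], 0, -1],
    [[0, 0, 0], 0, -1],
  ],
)

```text
clock: 17.4
tool_pos: [0.3694, -0.1332, 0.0901]
tool_rot: [-0.004, 0.72, 0.694, -0.001]
ft_force: [-0.4, 1.2, -0.1]
grip_width: 1.0
gripper_force: 0.0
```

```bash
python3 - <<'E'
from h import *
o=bot.get_obs();print(o["tool_pos"].round(4) if hasattr(o["tool_pos"],"round") else o["tool_pos"])
w=bot.capture("wrist");s=bot.capture("scene")
f=cv2.resize(w,(512,320));g=cv2.resize(s[150:270,300:460],(427,320),interpolation=cv2.INTER_CUBIC)
cv2.imwrite("pics/z7.png",np.hstack([f[:, :373+0],g]))
E
```

```text
[ 0.3694 -0.1332  0.0901]
```

View pics/z7.png

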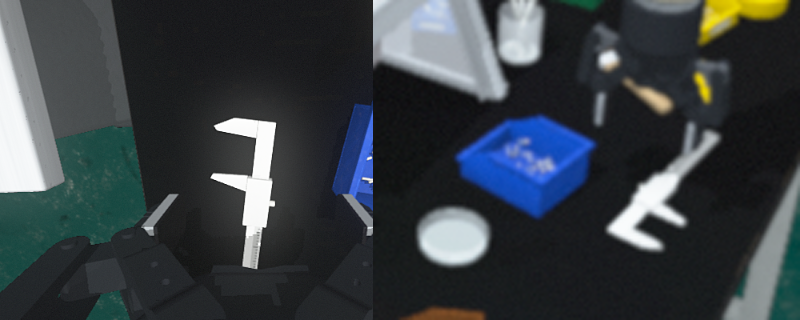

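The fingers straddle the caliper, with the front finger just behind the bin's rear wall. I'll go down and push.

Emit:
servo_tool(
  series=[
    [[0, 0, 0.025], 0, -1],
    [[0, 0, 0.025], 0, -1],
    [[0, 0, 0.025], 0, -1],
    [[0, 0, 0.003], 0, -1],
    [[0, 0.004, 0], 0, -1],
    [[0, 0.004, 0], 0, -1],
    [[0, 0.004, 0], 0, -1],
    [[0, 0.004, 0], 0, -1],
    [[0, 0.004, 0], 0, -1],
    [[0, 0.004, 0], 0, -1],
  ],
)

```text
clock: 18.33
tool_pos: [0.3984, -0.1362, 0.0179]
tool_rot: [0.001, 0.719, 0.695, 0.0]
ft_force: [-1.5, 0.0, 1.3]
grip_width: 0.997
gripper_force: 1.0
```

Emit:
servo_tool(
  series=[
    [[0, 0.005, 0], 0, -1],
    [[0, 0.005, 0], 0, -1],
    [[0, 0.005, 0], 0, -1],
    [[0, 0.005, 0], 0, -1],
    [[0, 0.005, 0], 0, -1],
    [[0, 0.005, 0], 0, -1],
    [[0, 0.005, 0], 0, -1],
    [[0, 0.005, 0], 0, -1],
    [[0, 0.003, 0], 0, -1],
    [[0, 0, 0], 0, -1],
  ],
)

```text
clock: 19.17
tool_pos: [0.4413, -0.1374, 0.017]
tool_rot: [0.0, 0.719, 0.695, 0.0]
ft_force: [-0.4, 1.0, 0.2]
grip_width: 1.001
gripper_force: 0.0
```

```bash
cat > b.py <<'E'
from h import *
c=bot.get_calibration("top");bot.capture("top")
for d in bot.silhouettes("bin","top"):
    m=d["mask"].astype(np.uint8);cs,_=cv2.findContours(m,0,2);b=cv2.boxPoints(cv2.minAreaRect(max(cs,key=cv2.contourArea)))
    print(round(d["conf"],2),[ray(c,p,.04)[:2].round(3).tolist() for p in b])
E
python3 b.py
```

```text
0.76 [[0.608, -0.089], [0.606, -0.179], [0.519, -0.175], [0.521, -0.087]]
0.65 [[0.753, -0.325], [0.788, -0.416], [0.715, -0.438], [0.681, -0.348]]
```

The bin has squared up and is sliding straight. About 107 mm is left.

Emit:
servo_tool(
  series=[
    [[0, 0.005, 0], 0, -1],
    [[0, 0.007, 0], 0, -1],
    [[0, 0.007, 0], 0, -1],
    [[0, 0.007, 0], 0, -1],
    [[0, 0.007, 0], 0, -1],
    [[0, 0.007, 0], 0, -1],
    [[0, 0.007, 0], 0, -1],
    [[0, 0.005, 0], 0, -1],
    [[0, 0.003, 0], 0, -1],
    [[0, 0, 0], 0, -1],
  ],
)

```text
clock: 20.1
tool_pos: [0.4962, -0.1393, 0.0171]
tool_rot: [0.0, 0.719, 0.695, 0.0]
ft_force: [-0.5, 0.5, 0.0]
grip_width: 0.997
gripper_force: 0.0
```

```bash
python3 b.py
```

```text
0.89 [[0.474, 0.178], [0.496, 0.119], [0.429, 0.092], [0.407, 0.15]]
0.87 [[0.753, -0.328], [0.786, -0.417], [0.715, -0.437], [0.683, -0.348]]
0.83 [[0.657, -0.077], [0.671, -0.168], [0.61, -0.176], [0.596, -0.086]]
```

Emit:
servo_tool(
  series=[
    [[0, 0.005, 0], 0, -1],
    [[0, 0.006, 0], 0, -1],
    [[0, 0.006, 0], 0, -1],
    [[0, 0.006, 0], 0, -1],
    [[0, 0.006, 0], 0, -1],
    [[0, 0.006, 0], 0, -1],
    [[0, 0.006, 0], 0, -1],
    [[0, 0.006, 0], 0, -1],
    [[0, 0.005, 0], 0, -1],
    [[0, 0.002, 0], 0, -1],
  ],
)

```text
clock: 21.03
tool_pos: [0.5502, -0.1412, 0.0171]
tool_rot: [0.0, 0.719, 0.695, 0.0]
ft_force: [-1.1, 0.5, 1.1]
grip_width: 1.0
gripper_force: 0.5
```

Emit:
servo_tool(
  series=[
    [[0, 0, 0], 0, -1],
    [[0, -0.01, 0], 0, -1],
    [[0, -0.03, 0], 0, -1],
    [[0, -0.035, 0], 0, -1],
    [[0, -0.035, 0], 0, -1],
    [[0, -0.02, -0.02], 0, -1],
    [[0, 0, -0.03], 0, -1],
    [[0, 0, -0.03], 0, -1],
    [[0, 0, -0.03], 0, -1],
    [[0, 0, 0], 0, -1],
  ],
)

```text
clock: 21.87
tool_pos: [0.423, -0.1386, 0.1335]
tool_rot: [0.005, 0.72, 0.694, 0.002]
ft_force: [0.4, -0.0, 0.2]
grip_width: 1.002
gripper_force: 0.0
```

```bash
python3 - <<'E'
from h import *
s=bot.capture("scene");t=bot.capture("top");np.save("t.npy",t)
f=lambda im,x,y,ww,hh,k:cv2.resize(im[y:y+hh,x:x+ww],(ww*k,hh*k),interpolation=cv2.INTER_CUBIC)
cv2.imwrite("pics/z8.png",np.hstack([f(s,240,110,130,180,3),f(t,225,90,133,180,3)]))
c=bot.get_calibration("top");
for x in(.588,.603,.716):
  for y in(-.09,-.18): print(x,y,proj(c,[x,y,0]).round(1),proj(c,[x,y,.05]).round(1))
E
python3 b.py
```

```text
0.588 -0.09 [314.5 207. ] [314.5 204.1]
0.588 -0.18 [343.6 206.3] [344.9 203.3]
0.603 -0.09 [314.4 202.3] [314.4 199.1]
0.603 -0.18 [343.4 201.5] [344.7 198.3]
0.716 -0.09 [313.4 167. ] [313.4 162.4]
0.716 -0.18 [342.  166.3] [343.1 161.6]
0.97 [[0.757, -0.329], [0.785, -0.419], [0.714, -0.436], [0.686, -0.347]]
0.93 [[0.474, 0.182], [0.498, 0.121], [0.426, 0.091], [0.403, 0.151]]
0.63 [[0.676, -0.077], [0.687, -0.173], [0.607, -0.181], [0.596, -0.086]]
```

View pics/z8.png

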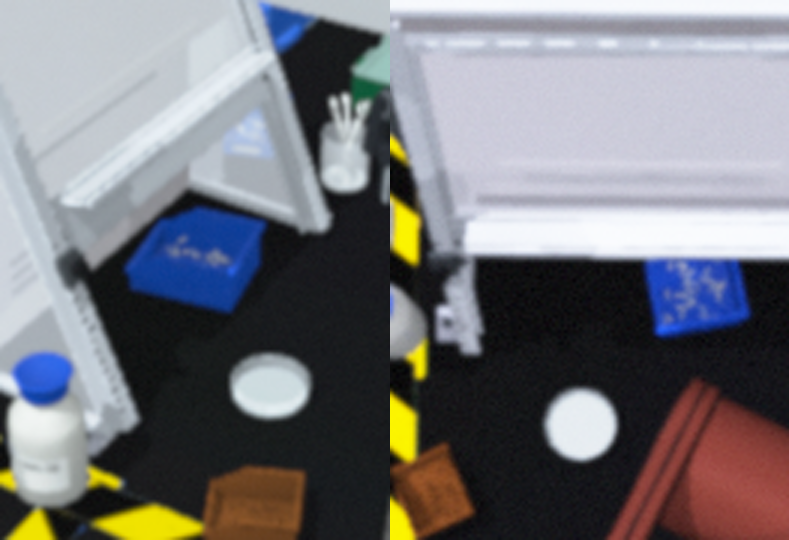

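The bin is in, but it has turned slightly. Its left rear corner, at top px (313,202), is only about 7 mm inside. I'll nudge that side about 12 mm further for margin.

Emit:
servo_tool(
  series=[
    [[0.026, 0, 0.01], 0, -1],
    [[0, 0, 0.03], 0, -1],
    [[0, 0, 0.035], 0, -1],
    [[0, 0, 0.035], 0, -1],
    [[0, 0, 0], 0, -1],
    [[0, 0.03, 0], 0, -1],
    [[0, 0.03, 0], 0, -1],
    [[0, 0.03, 0], 0, -1],
    [[0, 0.012, 0], 0, -1],
    [[0, 0, 0], 0, -1],
  ],
)

```text
clock: 22.9
tool_pos: [0.5252, -0.1147, 0.0184]
tool_rot: [0.001, 0.719, 0.695, 0.001]
ft_force: [0.3, 0.5, 0.2]
grip_width: 0.999
gripper_force: 0.0
```

Emit:
servo_tool(
  series=[
    [[0, 0.004, 0], 0, -1],
    [[0, 0.004, 0], 0, -1],
    [[0, 0.004, 0], 0, -1],
    [[0, 0.004, 0], 0, -1],
    [[0, 0.004, 0], 0, -1],
    [[0, 0.004, 0], 0, -1],
    [[0, 0.004, 0], 0, -1],
    [[0, 0.004, 0], 0, -1],
    [[0, 0.002, 0], 0, -1],
    [[0, 0, 0], 0, -1],
  ],
)

```text
clock: 23.73
tool_pos: [0.5567, -0.1154, 0.017]
tool_rot: [0.0, 0.719, 0.695, 0.0]
ft_force: [0.1, -0.0, -0.5]
grip_width: 0.997
gripper_force: 0.0
```

Now I'll retreat and check the result.

Emit:
servo_tool(
  series=[
    [[0, 0, 0], 0, -1],
    [[0, -0.01, 0], 0, -1],
    [[0, -0.03, 0], 0, -1],
    [[0, -0.035, 0], 0, -1],
    [[0, -0.035, 0], 0, -1],
    [[0, -0.02, -0.02], 0, -1],
    [[0, 0, -0.03], 0, -1],
    [[0, 0, -0.03], 0, -1],
    [[0, 0, -0.03], 0, -1],
    [[0, 0, 0], 0, -1],
  ],
)

```text
clock: 24.57
tool_pos: [0.4301, -0.1126, 0.1334]
tool_rot: [0.005, 0.72, 0.694, 0.002]
ft_force: [2.8, -0.6, 1.1]
grip_width: 0.996
gripper_force: 0.0
```

```bash
python3 b.py; python3 - <<'E'
from h import *
t=bot.capture("top");s=bot.capture("scene");c=bot.get_calibration("top")
f=lambda im,x,y,ww,hh,k:cv2.resize(im[y:y+hh,x:x+ww],(ww*k,hh*k),interpolation=cv2.INTER_CUBIC)
cv2.imwrite("pics/z9.png",np.vstack([f(t,225,160,200,65,4),f(s,240,150,200,85,4)]))
for n in("sash","pointer_tip"):
  print(n,[(round(d["conf"],2),np.round(d["extent"]).tolist()) for d in bot.search_frame(n,"scene")][:1])
b=(t[...,0].astype(int)-t[...,2]>60)[160:225,300:360];ys,xs=np.nonzero(b)
for u in range(312,346,4):
  col=np.nonzero(b[:,u-300])[0]
  if len(col): print(u,col.max()+160,"rear x at rim/floor",ray(c,(u,col.max()+160.5),.05)[0].round(3),ray(c,(u,col.max()+160.5),.0)[0].round(3))
print(bot.get_obs()["ft_force"])
E
```

```text
0.92 [[0.468, 0.181], [0.494, 0.121], [0.43, 0.092], [0.404, 0.151]]
0.81 [[0.755, -0.327], [0.789, -0.416], [0.714, -0.439], [0.681, -0.35]]
0.62 [[0.675, -0.081], [0.687, -0.172], [0.618, -0.18], [0.606, -0.09]]
sash [(0.59, [225.0, 91.0, 107.0, 103.0])]
pointer_tip [(0.63, [226.0, 94.0, 104.0, 102.0])]
312 190 rear x at rim/floor 0.629 0.64
316 198 rear x at rim/floor 0.605 0.615
320 198 rear x at rim/floor 0.604 0.614
324 197 rear x at rim/floor 0.607 0.617
328 196 rear x at rim/floor 0.61 0.62
332 196 rear x at rim/floor 0.609 0.62
336 195 rear x at rim/floor 0.612 0.623
340 194 rear x at rim/floor 0.615 0.625
344 192 rear x at rim/floor 0.621 0.631
[ 0.48657228 -0.07493958 -0.12792781]
```

View pics/z9.png

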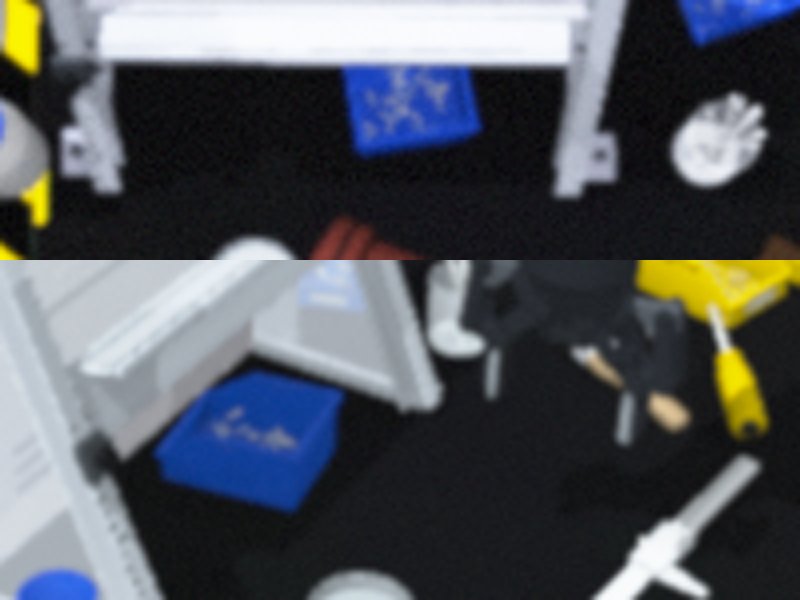

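The rear corner is at x of about 0.604, against a feet line near 0.588 to 0.592, so it is at least 12 mm inside. The sash is still at the pointer, the arm is clear and the bystanders have not moved.

```bash
python3 -c "
from rig import bot
print(bot.sign_off())"
```

```text
the job is handed in; nothing more can be done
None
```

I handed the job in at about 25 s; no verdict came back. By my measurements the sash edge is within 1 mm of the pointer and the bin is inside with at least 12 mm to spare. The tool could not tilt, so I raised the sash by pressing on the lip's nose from the front rather than from beneath.

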